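Set the stacked casting flasks over their wax trees

TASK

Get the three wax trees ready for investing: take the stack of steel casting flasks apart from the top and lower each flask upright over the wax tree of its own height (short over short, middle over middle, tall over tall, so that each tree ends just below its flask's rim) until it stands flat on the floor of that rubber base. Set the flasks down gently rather than dropping them, do not knock the wax, and leave the squeeze bottle standing where it is.

Things in the scene. Friction and masses are not known exactly. Their poses are not given: they have to be found in the camera images.
- flask_short: the short casting flask: a plain stainless steel tube, open at both ends with a slightly rolled lip that shows as a line at each joint of the stack, 50 mm high, 64 mm outside diameter, 57 mm inside, about 220 g; at the start on top of the stack (the three flasks stand loose, rim on rim, all of the same diameter). Origin: centre of its lower end; z along the tube, up
- flask_middle: the middle casting flask: a plain stainless steel tube, open at both ends with a slightly rolled lip that shows as a line at each joint of the stack, 75 mm high, 64 mm outside diameter, 57 mm inside, about 330 g; at the start in the middle of the stack, under the short flask (the three flasks stand loose, rim on rim, all of the same diameter). Origin: centre of its lower end; z along the tube, up
- flask_tall: the tall casting flask: a plain stainless steel tube, open at both ends with a slightly rolled lip that shows as a line at each joint of the stack, 100 mm high, 64 mm outside diameter, 57 mm inside, about 440 g; at the start at the bottom of the stack, standing on the bench (the three flasks stand loose, rim on rim, all of the same diameter). Origin: centre of its lower end; z along the tube, up
- base_short: the loose black rubber sprue base that carries the short wax tree: a round dish 87 mm across its top rim, 18 mm high, about 220 g, with a flat floor 6 mm above the bench on which a flask stands; inside its flared wall the recess is 70 mm across at the floor and 79 mm at the rim, so a flask centres itself as it goes down. Origin: centre of its underside; z up
- base_middle: the loose black rubber sprue base that carries the middle wax tree: a round dish 87 mm across its top rim, 18 mm high, about 220 g, with a flat floor 6 mm above the bench on which a flask stands; inside its flared wall the recess is 70 mm across at the floor and 79 mm at the rim, so a flask centres itself as it goes down. Origin: centre of its underside; z up
- base_tall: the loose black rubber sprue base that carries the tall wax tree: a round dish 87 mm across its top rim, 18 mm high, about 220 g, with a flat floor 6 mm above the bench on which a flask stands; inside its flared wall the recess is 70 mm across at the floor and 79 mm at the rim, so a flask centres itself as it goes down. Origin: centre of its underside; z up
- tree_short: the short tree of green casting wax (2 tiers of little rings round a stem), 38 mm across, fixed upright in the centre of base_short; its top is 44 mm above the bench, 12 mm below the rim of the short flask when that stands on this base. Origin: the same point as that of base_short; z up
- tree_middle: the middle tree of green casting wax (3 tiers of little rings round a stem), 38 mm across, fixed upright in the centre of base_middle; its top is 69 mm above the bench, 12 mm below the rim of the middle flask when that stands on this base. Origin: the same point as that of base_middle; z up
- tree_tall: the tall tree of green casting wax (4 tiers of little rings round a stem), 38 mm across, fixed upright in the centre of base_tall; its top is 94 mm above the bench, 12 mm below the rim of the tall flask when that stands on this base. Origin: the same point as that of base_tall; z up
- squeeze_bottle: bystander: small white squeeze bottle with a green tip standing at the back of the work, 48 mm in diameter, 120 mm high. Origin: centre of its underside; z up
Not all that is in view belongs to the job. What is shaped like the flask_tall but orange or pink is not meant.

How it is judged (in metres and radians):
At the end, for the whole second after the job is handed in: Each flask stands on the base with the wax tree of its own height: axes within 8 mm of each other, lower end on the base's floor (within 3.5 mm), flask and base upright within 0.06 rad, released and at rest (horizontal distance between flask_short and base_short below 0.008 m and z of flask_short in the frame of base_short between 0.003 and 0.0095 m and angle between each of flask_short, base_short, flask_middle, base_middle, flask_tall, base_tall's own z axis and vertical below 0.06 rad and linear speed of each of flask_short, base_short, flask_middle, base_middle, flask_tall, base_tall below 0.02 m/s and horizontal distance between flask_middle and base_middle below 0.008 m and z of flask_middle in the frame of base_middle between 0.003 and 0.0095 m and horizontal distance between flask_tall and base_tall below 0.008 m and z of flask_tall in the frame of base_tall between 0.003 and 0.0095 m); the robot touches nothing.
It fails at once if a wax tree is knocked (touched with more than 4 N by anything) (contact force between any of tree_short, tree_middle, tree_tall and anything else above 4 N).
It fails at once if a flask is dropped onto its base instead of being set down (faster than 0.5 m/s within 25 mm of its seat) ((horizontal distance between flask_short and base_short below 0.02 m and z of flask_short in the frame of base_short below 0.031 m and linear speed of flask_short above 0.5 m/s) or (horizontal distance between flask_middle and base_middle below 0.02 m and z of flask_middle in the frame of base_middle below 0.031 m and linear speed of flask_middle above 0.5 m/s) or (horizontal distance between flask_tall and base_tall below 0.02 m and z of flask_tall in the frame of base_tall below 0.031 m and linear speed of flask_tall above 0.5 m/s)).
It fails at once if the squeeze bottle is knocked over or pushed more than 30 mm (angle between squeeze_bottle's own z axis and vertical above 0.4 rad or distance of squeeze_bottle from where it was at the start of the episode above 0.03 m).
It also fails if it takes over 115 s, if anything falls off the work surface, if the arm or the gripper's body presses on something with over 40 N, if the wrist force passes 120 N, or if a joint passes its speed limit or range.

ROBOT

A 6-joint arm with a two-finger parallel gripper is mounted at the origin on a cart in front of the work surface, level with it; the furniture and walls round the work are solid. World frame = base frame: x ahead of the robot, y to its left, z up, the work surface at z = 0. Lengths are in mm, angles in rad, forces in N, time in s.
With the tool pointing down it reaches from about 300 to 775 mm from the base axis. Payload 14.6 kg.
Tool frame: the origin (TCP) lies on the centre line of the jaws, within the pads' length; the fingertips stand 22 mm ahead of it and the grasp point (between the pads) lies 3 mm ahead of it (manip.tcp_to_tips is the distance from the TCP to the fingertips, in mm); z points along the fingers, y is the direction in which the jaws open and shut (so a half turn about z gives the same grasp; the last joint's range is limited). The gripper opens to 94 mm and grips with 3 to 60 N. Pads are 16 mm wide; open, the fingers measure 119 mm over their backs; the gripper's body (75 mm by 177 mm) begins 78 mm behind the grasp point.
Start: joints at [-1.306, 0.3, 1.521, -0, 1.321, -0.067], TCP at [179.153, -519.994, 227.446] pointing down, gripper open.
Joint ranges: [-3.03, 3.03], [-0.79, 2.21], [0.23, 2.52], [-1.04, 4.18], [0, 3.07], [-2.55, 2.55]. Speed limits (rad/s): [2.22, 2.22, 2.57, 3.14, 3.14, 3.14].

INTERFACE

Orientations are given as [roll, pitch, yaw] about the fixed x, y, z axes, in that order (R = Rz(yaw) Ry(pitch) Rx(roll)).
In Python, from cell import manip, vision, workorder gives the robot as it stands.
- The arm moves only by the tool carry_out, never from a script. Its argument "deltas" is a list of rows, each a list of 3 entries, a list of its own where there are three numbers: the shift along the tool's x, y, z in cm, then the turn about the tool's z in degrees, then the opening, from 0 (shut) to 1 (fully open). A call has 1 to 20 rows; each row shifts and turns the commanded pose from where the row before left it, along the tool's axes as they then stand; what a row does not reach is not made up. A row lasts 1/12 s, in which the tool goes at most 41.7 mm and 7.16 degrees, less where a joint would pass 70% of its speed; a pose out of reach is approached as far as the arm can. A call with a gripper value outside its range is refused whole. The fingers move at their own pace and stop on an object; "grip_force" is the grip in N (left out, the last holds). Time passes only in rows, so rows that do not move let the fingers close. It gives the time, the measured TCP pose, the force and the opening at its end, in the units of the state.
- manip.read_state(): the state, without advancing time (a new reading comes with each control period).
- vision.camera(name): name is "scene" or "side" or "wrist"; returns (picture, depth): 384x512x3 uint8, red, green, blue; 384x512 float32, mm along the optical axis (not along the pixel's ray), 0 where there is no reading.
- vision.calibration(name): a dict with "mtx" (3x3 intrinsics, pixels), "eye" and "orientation" of the camera in the world. Camera axes: x right, y down, z forward; pixel columns grow to the right and rows downward; lengths in mm; the calibration is good to about 2 mm. A picture is of the moment at which its call begins: read the wrist's pose just before it. calibration takes no time and is no camera call; for the wrist camera it gives the pose at the moment of the call.
- workorder.sign_off(): hands the job in, once; it reports no verdict.
The state is a dict: "clock": time; "joints": joint angles; "qd": joint speeds; "effort": joint torques, N m; "eef_pos": TCP position; "eef_rot": TCP orientation; "wrist_force": force on the tool from outside, world axes, zero at the start; "moment": the same for the moment, N m; "finger_gap": finger opening in mm.
Only numpy, scipy, OpenCV 4.12 (cv2) and the standard library are available. Lean on these libraries where they do the work, as an engineer would, in place of code of your own. Each camera call takes 0.05 s, during which the arm holds its last target.

## Working session

There is one attempt and no reset: what is moved stays moved. The work goes in short steps, Python scripts to look and compute and a tool call to move; the robot and the scene stay as the last step left them, time stands still between calls to the robot, and variables do not carry over. Pictures are saved under pics/ and viewed, and the job is handed in when it is done.

Besides the shell and the picture viewer there is one more tool, called after "Call:" as name(argument=value, ...), one argument or row to a line, values as JSON. carry_out: Moves the arm, as the interface text tells. Its arguments: {"type":"object","properties":{"deltas":{"type":"array","items":{"type":"array"}},"grip_force":{"type":"number"}},"required":["deltas"]}

```bash
mkdir -p pics; cat > h.py <<'E'
import numpy as np, cv2, pickle
from cell import manip, vision, workorder
from scipy.spatial.transform import Rotation as R
def snap(n,tag):
    c=vision.calibration(n); p,d=vision.camera(n)
    cv2.imwrite(f'pics/{tag}.png',p[:,:,::-1]); pickle.dump((p,d,c),open(f'{tag}.pkl','wb')); return p,d,c
def load(tag): return pickle.load(open(f'{tag}.pkl','rb'))
def rot(c):
    o=np.array(c['orientation'],float)
    return o if o.shape==(3,3) else R.from_euler('xyz',o).as_matrix()
def cloud(d,c):
    K=np.array(c['mtx']); v,u=np.indices(d.shape)
    P=np.stack([(u-K[0,2])/K[0,0]*d,(v-K[1,2])/K[1,1]*d,d],-1)
    return P@rot(c).T+np.array(c['eye'])
E
python3 - <<'E'
from h import *
print(manip.read_state())
for n in('scene','side','wrist'):
    p,d,c=snap(n,n+'0'); print(n,c,(d>0).mean())
E
```

```text
{'clock': 0.0, 'joints': array([-1.30562520e+00,  3.00457859e-01,  1.52162075e+00, -1.15598934e-05,
        1.32069226e+00, -6.65990109e-02]), 'qd': array([ 0.00182236,  0.00026169, -0.00019274, -0.00070702, -0.00102261,
       -0.00150624]), 'effort': array([-3.99601804e-04, -5.31803334e+01, -3.52735984e+01,  7.07626529e-02,
        2.43773824e-02, -9.84309509e-05]), 'eef_pos': array([ 179.07337563, -519.76506901,  226.87679702]), 'eef_rot': array([-3.14041630e+00, -6.72383834e-05,  3.31772967e-01]), 'wrist_force': array([-0.30508859,  0.2490868 ,  0.32115862]), 'moment': array([0.01242257, 0.00885737, 0.02426388]), 'finger_gap': 94.19038388905335}
scene {'mtx': array([[391.68496308,   0.        , 253.49311211],
       [  0.        , 391.68496308, 192.14227681],
       [  0.        ,   0.        ,   1.        ]]), 'eye': array([ 77.26732056, 880.1305424 , 739.03420727]), 'orientation': array([-2.09774367,  0.01431542, -2.63240554])} 0.9960530598958334
side {'mtx': array([[406.49145211,   0.        , 255.77376463],
       [  0.        , 406.49145211, 187.61872847],
       [  0.        ,   0.        ,   1.        ]]), 'eye': array([  663.66351667, -1065.97082681,   825.11427085]), 'orientation': array([-2.13841544,  0.01083846,  0.07141492])} 0.99591064453125
wrist {'mtx': array([[274.88496144,   0.        , 258.5964177 ],
       [  0.        , 274.88496144, 192.06554577],
       [  0.        ,   0.        ,   1.        ]]), 'eye': array([ 243.72920489, -499.35790464,  385.18323064]), 'orientation': array([ 2.90628236e+00,  7.37273487e-04, -1.23877504e+00])} 0.9801534016927084
```

View pics/scene0.png

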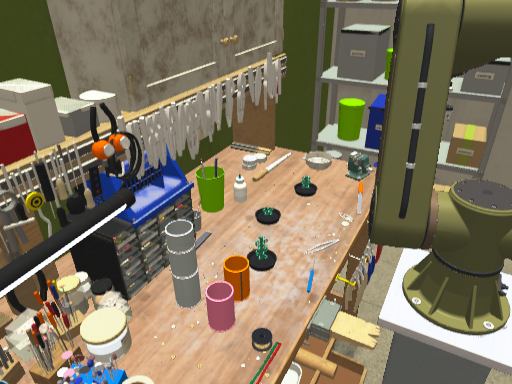

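View pics/side0.png

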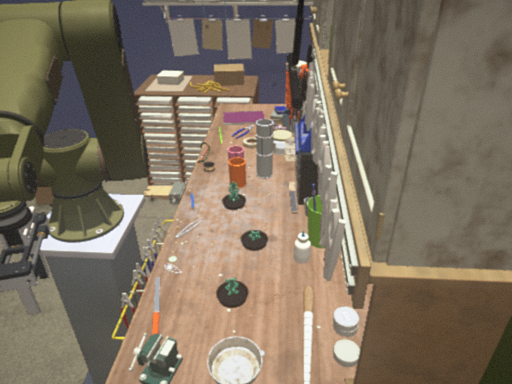

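View pics/wrist0.png

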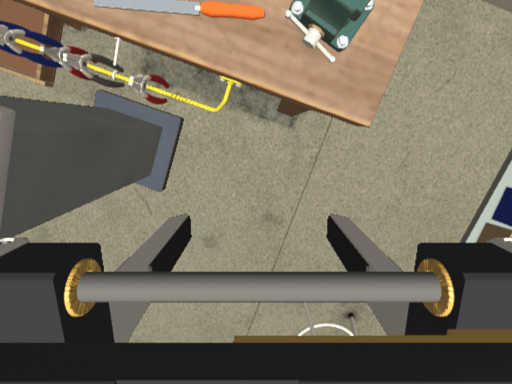

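The grey stack is at scene (183,262). The pink tube (220,306) and the orange one (236,278) are decoys. The bases are at (262,257), (268,214) and (306,188). Next I measure them.

```bash
python3 - <<'E'
from h import *
for t,S,B in(('scene0',(183,225,295),[(262,257),(268,214),(306,188),(240,188)]),('side0',(264,125,170),[(234,200),(254,239),(232,292),(302,247)])):
    p,d,c=load(t); P=cloud(d,c); g=p.astype(int)
    for v in range(S[1],S[2],10): print(t,v,P[v,S[0]].round(0))
    for u,v in B:
        w=P[v-35:v+25,u-25:u+25].reshape(-1,3); cc=g[v-35:v+25,u-25:u+25].reshape(-1,3)
        gr=(cc[:,1]>cc[:,0]+25)&(cc[:,1]>cc[:,2]-0)&(w[:,2]>10)
        bl=(cc.max(1)<70)&(w[:,2]>5)&(w[:,2]<30)
        print(u,v,'green',gr.sum(),w[gr].min(0).round(),w[gr].max(0).round(),'black',bl.sum(),w[bl].min(0).round() if bl.any() else'',w[bl].max(0).round()if bl.any() else '')
p0,_,_=load('scene0');p1,_,_=load('side0')
a=cv2.resize(p0[165:315,150:340],(570*1,450)); b=cv2.resize(p1[115:315,200:300],(225,450))
cv2.imwrite('pics/crop.png',np.hstack([a,b])[:,:,::-1])
E
```

```text
scene0 225 [598. 303. 211.]
scene0 235 [561. 348. 225.]
scene0 245 [561. 352. 199.]
scene0 255 [565. 352. 169.]
scene0 265 [568. 354. 140.]
scene0 275 [569. 357. 111.]
scene0 285 [572. 358.  79.]
262 257 green 183 [472.  76.  10.] [523. 137.  94.] black 415 [448. -73.   5.] [586. 161.  24.]
268 214 green 73 [ 487. -131.   15.] [609. 121.  94.] black 247 [ 536. -132.    5.] [619. -46.  28.]
306 188 green 83 [ 517. -357.   14.] [ 557. -296.   70.] black 192 [ 494. -358.    5.] [ 576. -272.   23.]
240 188 green 371 [ 587. -157.   10.] [788. -34. 140.] black 21 [ 605. -111.    7.] [619. -83.  20.]
side0 125 [590. 294. 225.]
side0 135 [589. 298. 184.]
side0 145 [590. 298. 143.]
side0 155 [590. 295. 102.]
side0 165 [590. 295.  59.]
234 200 green 54 [478.  96.  13.] [507. 130.  91.] black 71 [365.  72.   5.] [529. 347.  24.]
254 239 green 57 [ 564. -111.   11.] [595. -51.  43.] black 114 [ 480. -135.    5.] [617. 104.  20.]
232 292 green 99 [ 522. -334.   13.] [ 554. -276.   66.] black 125 [ 499. -359.    5.] [ 576. -281.   19.]
302 247 green 42 [ 743. -114.   25.] [782. -22. 137.] black 0
```

View pics/crop.png

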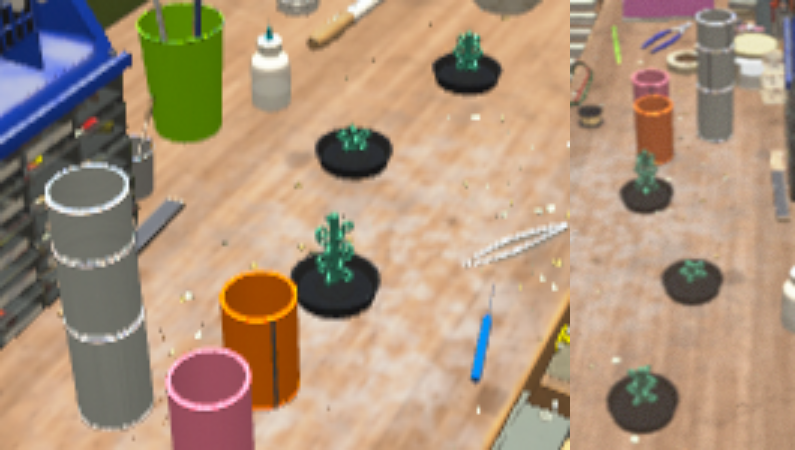

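```bash
cat >> h.py <<'E'
from scipy.optimize import least_squares
def fitc(X,r=None,x0=None):
    x0=X.mean(0) if x0 is None else x0
    if r: f=lambda q:np.hypot(X[:,0]-q[0],X[:,1]-q[1])-r; q=x0
    else: f=lambda q:np.hypot(X[:,0]-q[0],X[:,1]-q[1])-q[2]; q=np.r_[x0,40]
    s=least_squares(f,q,loss='soft_l1',f_scale=2); return s.x.round(1),np.abs(s.fun).mean().round(2),len(X)
E
python3 - <<'E'
from h import *
for t in('scene0','side0'):
    p,d,c=load(t); P=cloud(d,c); g=p.astype(int); eye=np.array(c['eye'])
    W=P.reshape(-1,3); C=g.reshape(-1,3)
    near=lambda x,y,r: np.hypot(W[:,0]-x,W[:,1]-y)<r
    for zl,zh in((10,90),(108,168),(182,218)):
        m=near(588,326,45)&(W[:,2]>zl)&(W[:,2]<zh); X=W[m]
        # outer surface: facing camera
        n=eye[:2]-[588,326]; n/=np.linalg.norm(n); k=((X[:,:2]-[588,326])@n>3)
        print(t,'stack',zl,fitc(X[k][:,:2],32,np.array([588.,326])))
    for nm,x,y in(('tall',493,116),('short',577,-89),('mid',535,-315)):
        m=near(x,y,58)&(W[:,2]>13)&(W[:,2]<22)&(C.max(1)<75)
        X=W[m]; k=np.hypot(X[:,0]-x,X[:,1]-y)>30
        print(nm,'rim',fitc(X[k][:,:2],42,np.array([x,y],float)),'z',X[:,2].max().round())
        m=near(x,y,24)&(W[:,2]>22); X=W[m]; print('  tree',((X.min(0)+X.max(0))/2).round(1),np.median(X,0).round(1),'top',X[:,2].max().round())
    m=(abs(W[:,0]-690)<90)&(abs(W[:,1]+90)<110)&(W[:,2]>30)&(W[:,2]<130)&(C.min(1)>150)
    print('bottle',m.sum(),np.median(W[m],0).round(),W[m].min(0).round(),W[m].max(0).round())
    for nm,lo in(('orange',(80,0)),):
        m=(C[:,0]>C[:,2]+80)&(abs(W[:,0]-510)<100)&(abs(W[:,1]-230)<150)&(W[:,2]>20)&(W[:,2]<110); print(nm,np.median(W[m],0).round(),W[m].min(0).round(),W[m].max(0).round())
    m=(C[:,0]>C[:,1]+60)&(C[:,2]>C[:,1]+15)&(abs(W[:,0]-510)<120)&(abs(W[:,1]-300)<150)&(W[:,2]>20)&(W[:,2]<110); print('pink',W[m].min(0).round(),W[m].max(0).round())
E
```

```text
scene0 stack 10 (array([587.2, 330.5]), np.float64(0.82), 627)
scene0 stack 108 (array([588.2, 330.5]), np.float64(0.8), 541)
scene0 stack 182 (array([587.5, 330.8]), np.float64(0.81), 364)
tall rim (array([490.6, 118.4]), np.float64(2.08), 112) z 21.0
  tree [489.9 118.7  58. ] [488.2 120.1  57.4] top 94.0
short rim (array([577.4, -89.6]), np.float64(2.49), 78) z 21.0
  tree [574.9 -88.2  33.3] [576.5 -87.1  32.9] top 44.0
mid rim (array([ 535.1, -314.2]), np.float64(2.42), 63) z 21.0
  tree [ 536.  -313.2   45.9] [ 535.2 -311.3   42.7] top 70.0
bottle 83 [ 716. -144.   68.] [ 701. -166.   59.] [ 743. -131.   91.]
orange [480. 261.  77.] [441. 219.  20.] [519. 375. 103.]
pink [441. 278.  20.] [506. 384. 103.]
side0 stack 10 (array([587. , 330.6]), np.float64(1.84), 283)
side0 stack 108 (array([588.3, 331.1]), np.float64(2.08), 228)
side0 stack 182 (array([587.5, 331.1]), np.float64(2.09), 151)
tall rim (array([489.9, 115.1]), np.float64(2.17), 33) z 21.0
  tree [491.2 112.1  56.8] [491.7 114.1  55.2] top 91.0
short rim (array([576.2, -91.4]), np.float64(1.85), 41) z 20.0
  tree [578.2 -93.2  33. ] [577.9 -95.2  31.6] top 43.0
mid rim (array([ 536.1, -316.6]), np.float64(2.03), 66) z 19.0
  tree [ 537.4 -317.6   44.3] [ 537.4 -319.3   47.5] top 66.0
bottle 168 [ 723. -167.   64.] [ 704. -180.   50.] [ 745. -144.   94.]
orange [492. 228.  74.] [444. 215.  20.] [521. 342. 102.]
pink [452. 318.  67.] [502. 381. 100.]
```

```bash
python3 - <<'E'
from h import *
W=[];
for t in('scene0','side0'):
    p,d,c=load(t); P=cloud(d,c)[d>0]; W.append(P)
W=np.vstack(W); 
print('max z per 30mm cell; rows x, cols y')
ys=range(-400,460,40); print('      ',*[f'{y:5d}' for y in ys])
for x in range(380,860,40):
    r=[]
    for y in ys:
        m=(abs(W[:,0]-x)<20)&(abs(W[:,1]-y)<20)&(W[:,2]<700); r.append(f'{W[m,2].max():5.0f}' if m.any() else '    -')
    print(f'{x:5d} ',*r)
E
```

```text
max z per 30mm cell; rows x, cols y
        -400  -360  -320  -280  -240  -200  -160  -120   -80   -40     0    40    80   120   160   200   240   280   320   360   400   440
  380     16     4     6     4     5     6     4     4     6     9     9     7     5     5     4     5     4     4    26    28    27     4
  420      4     5     4     4     6     5     4     5     5     3     5     5     4     5     5     5     5    21     5    77     5     5
  460      4     5     6     5     5     4     5     4     4     5     4     5    21    82    20    77   103   102   102   102   102     4
  500      5    19    58    21     5     4     4     4     5     4     4     4    76    94    21   101   102   102   102   103   101     4
  540      5    19    70    57     4     5     5    20    30    21     5     4    19    22    14     2    95     3   227   227     5     5
  580      3    19    21    20     5     4     5    39    44    22     5     4     4     3     4     5     4   225   228   227     4     4
  620      5     8     4     4     5     5     6    20    21    21     4     5     3     5     5     4     3   215   227   228     4     5
  660      4     5     7     4     5     6     5     6     4     4     4     5     4     4     4     4     3     3     4     5     4   290
  700      5    19    18     4     6    34    91    88     4     4     4     4    13   229   225   224   223   416   427   425   424   308
  740    432   429   431   441   436   434   432   431   433   430   431   417   428   430   439   430   434   452   493   495   476   429
  780    699   700   699   700   700   699   699   683   692   687   681   676   670   672   675   677   424   423   424   424   430   440
  820    700   699   700   700   406   407   642   652   688   679   662   671   668   670   672   677   405   465   465   524   529   520
```

Call:
carry_out(
  deltas=[
    [[1.0, -0.9, -0.3], 0, 1],
    [[2.3, -2.0, -0.3], 0, 1],
    [[2.3, -2.0, -0.3], 0, 1],
    [[2.3, -2.0, -0.3], 0, 1],
    [[2.3, -2.0, -0.3], 0, 1],
    [[2.3, -2.0, -0.3], 0, 1],
    [[2.3, -2.0, -0.3], 0, 1],
    [[2.3, -2.0, -0.3], 0, 1],
    [[2.3, -2.0, -0.3], 0, 1],
    [[2.3, -2.0, -0.3], 0, 1],
    [[2.3, -2.0, -0.3], 0, 1],
    [[2.3, -2.0, -0.3], 0, 1],
    [[2.3, -2.0, -0.3], 0, 1],
    [[2.3, -2.0, -0.3], 0, 1],
    [[2.3, -2.0, -0.3], 0, 1],
    [[2.3, -2.0, -0.3], 0, 1],
    [[2.3, -2.0, -0.3], 0, 1],
    [[2.3, -2.0, -0.3], 0, 1],
    [[2.3, -2.0, -0.3], 0, 1],
    [[2.3, -2.0, -0.3], 0, 1],
  ],
  grip_force=25,
)

```text
clock: 1.82
eef_pos: [475.0, -4.5, 287.8]
eef_rot: [3.142, -0.0, 0.332]
wrist_force: [0.0, -1.5, 0.7]
finger_gap: 93.6
```

Call:
carry_out(
  deltas=[
    [[0, 0, 0], -7, 1],
    [[0, 0, 0], -7, 1],
    [[0, 0, 0], -7, 1],
    [[0, 0, 0], -7, 1],
    [[0, 0, 0], -7, 1],
    [[0, 0, 0], -7, 1],
    [[0, 0, 0], -7, 1],
    [[0, 0, 0], -7, 1],
    [[0, 0, 0], -7, 1],
    [[0, 0, 0], -7, 1],
    [[0, 0, 0], -7, 1],
    [[0, 0, 0], -7, 1],
    [[0, 0, 0], -7, 1],
    [[0, 0, 0], -7, 1],
    [[0, 0, 0], -7, 1],
    [[0, 0, 0], -7, 1],
    [[0, 0, 0], -7, 1],
    [[0, 0, 0], -7, 1],
    [[0, 0, 0], -7, 1],
    [[0, 0, 0], -7, 1],
  ],
)

```text
clock: 3.48
eef_pos: [474.5, -6.0, 287.5]
eef_rot: [3.142, -0.0, 2.782]
wrist_force: [-0.4, -1.1, -0.6]
finger_gap: 94.0
```

Call:
carry_out(
  deltas=[
    [[0, 0, 0], -7, 1],
    [[0, 0, 0], -7, 1],
    [[0, 0, 0], -7, 1],
    [[0, 0, 0], 0, 1],
    [[0, 0, 0], 0, 1],
  ],
)

```text
clock: 3.9
eef_pos: [474.7, -6.2, 287.5]
eef_rot: [3.142, 0.0, 3.138]
wrist_force: [-0.2, 1.1, -0.0]
finger_gap: 94.1
```

Call:
carry_out(
  deltas=[
    [[-0.4, 1.2, 0], 0, 1],
    [[-0.8, 2.4, 0], 0, 1],
    [[-0.8, 2.4, 0], 0, 1],
    [[-0.8, 2.4, 0], 0, 1],
    [[-0.8, 2.4, 0], 0, 1],
    [[-0.8, 2.4, 0], 0, 1],
    [[-0.8, 2.4, 0], 0, 1],
    [[-0.8, 2.4, 0], 0, 1],
    [[-0.8, 2.4, 0], 0, 1],
    [[-0.8, 2.4, 0], 0, 1],
    [[-0.8, 2.4, 0], 0, 1],
    [[-0.8, 2.4, 0], 0, 1],
    [[-0.8, 2.4, 0], 0, 1],
    [[-0.8, 2.4, 0], 0, 1],
    [[-0.5, 1.3, 0], 0, 1],
    [[0, 0, 0], 0, 1],
    [[0, 0, 0], 0, 1],
  ],
)

```text
clock: 5.32
eef_pos: [587.7, 330.6, 286.8]
eef_rot: [-3.141, -0.001, 3.14]
wrist_force: [-0.6, -0.3, 0.6]
finger_gap: 94.0
```

```bash
python3 - <<'E'
from h import *
s=manip.read_state();print(s['clock'],s['eef_pos'],s['eef_rot'],s['joints'])
p,d,c=snap('wrist','w1'); W=cloud(d,c).reshape(-1,3)
m=(np.hypot(W[:,0]-588,W[:,1]-331)<45)&(W[:,2]>219)&(W[:,2]<232)
X=W[m];print(fitc(X[:,:2]),fitc(X[:,:2],30.2),X[:,2].max())
E
```

```text
5.3167 [587.65946866 330.63217973 286.83395458] [-3.14108573e+00 -8.30880728e-04  3.13952004e+00] [ 4.58209837e-01  5.62913778e-01  1.01588265e+00 -8.50916816e-05
  1.56376581e+00 -1.11051345e+00]
(array([588.7, 329.9,  29.9]), np.float64(1.07), 1287) (array([588.7, 329.9]), np.float64(1.09), 1287) 227.94381660168418
```

View pics/w1.png

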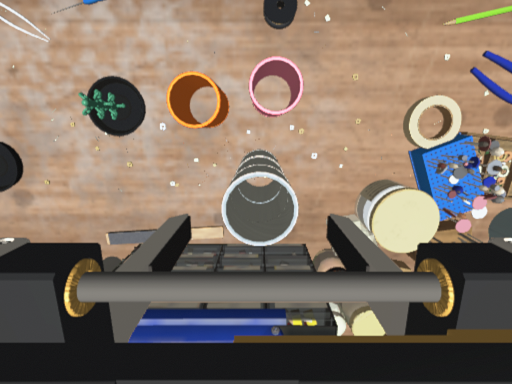

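The wrist view shows the stack rim centred between the jaws at (260,208), and the fit agrees to about 1 mm. Descend and grip.

Call:
carry_out(
  deltas=[
    [[-0.1, 0, 1.0], 0, 1],
    [[0, 0, 1.0], 0, 1],
    [[0, 0, 1.0], 0, 1],
    [[0, 0, 1.0], 0, 1],
    [[0, 0, 1.0], 0, 1],
    [[0, 0, 1.0], 0, 1],
    [[0, 0, 0.5], 0, 1],
    [[0, 0, 0.5], 0, 1],
    [[0, 0, 0], 0, 1],
    [[0, 0, 0], 0.0, 0.75],
    [[0, 0, 0], 0, 0.7],
    [[0, 0, 0], 0, 0.65],
    [[0, 0, 0], 0, 0.6],
    [[0, 0, 0], 0, 0.5],
    [[0, 0, 0], 0, 0.5],
    [[0, 0, 0], 0, 0.5],
    [[0, 0, 0], 0, 0.5],
  ],
  grip_force=25,
)

```text
clock: 6.78
eef_pos: [589.0, 330.6, 217.7]
eef_rot: [3.141, 0.0, -3.141]
wrist_force: [0.3, 2.0, 2.1]
finger_gap: 63.5
```

Call:
carry_out(
  deltas=[
    [[0, 0, -0.2], 0, 0.5],
    [[0, 0, -0.5], 0, 0.5],
    [[0, 0, -1.0], 0, 0.5],
    [[0, 0, -1.0], 0, 0.5],
    [[0, 0, -0.5], 0, 0.5],
    [[0, 0, 0], 0, 0.5],
  ],
)

```text
clock: 7.28
eef_pos: [589.4, 330.6, 251.6]
eef_rot: [3.14, 0.003, -3.141]
wrist_force: [0.8, -0.2, -3.0]
finger_gap: 63.4
```

Call:
carry_out(
  deltas=[
    [[0, -0.8, 0], 0, 0.5],
    [[0, -1.6, 0], 0, 0.5],
    [[0, -2.4, 0], 0, 0.5],
    [[0, -2.4, 0], 0, 0.5],
    [[0, -2.4, 0], 0, 0.5],
    [[0, -2.4, 0], 0, 0.5],
    [[0.2, -2.4, 0], 0, 0.5],
    [[0.2, -2.4, 0], 0, 0.5],
    [[0.2, -2.4, 0], 0, 0.5],
    [[0.2, -2.4, 0], 0, 0.5],
    [[0.2, -2.4, 0], 0, 0.5],
    [[0.2, -2.4, 0], 0, 0.5],
    [[0, -2.4, 0], 0, 0.5],
    [[0, -2.4, 0], 0, 0.5],
    [[0, -2.4, 0], 0, 0.5],
    [[0, -2.4, 0], 0, 0.5],
    [[0, -2.4, 0], 0, 0.5],
    [[0, -1.8, 0], 0, 0.5],
    [[0, -1.2, 0], 0, 0.5],
    [[0, 0, 0], 0, 0.5],
  ],
)

```text
clock: 8.95
eef_pos: [576.6, -85.7, 249.0]
eef_rot: [-3.141, -0.001, 3.14]
wrist_force: [0.3, -0.4, -2.3]
finger_gap: 63.9
```

```bash
python3 - <<'E'
from h import *
s=manip.read_state();print(s['clock'],s['eef_pos'],s['eef_rot'],s['wrist_force'],s['finger_gap'])
p,d,c=snap('wrist','w2'); q,_,_=snap('scene','s2')
cv2.imwrite('pics/c2.png',np.hstack([p,q[150:320,120:380].repeat(2,0).repeat(2,1)[:384,:288]])[:,:,::-1])
E
```

```text
8.95 [576.60476027 -85.73964295 249.00582134] [-3.14136608e+00 -7.45876746e-04  3.13959439e+00] [ 0.31145514 -0.38234334 -2.34484998] 63.874920908540965Traceback (most recent call last):
  File "<stdin>", line 4, in <module>
    return _nx.concatenate(arrs, 1, dtype=dtype, casting=casting)
           ~~~~~~~~~~~~~~~^^^^^^^^^^^^^^^^^^^^^^^^^^^^^^^^^^^^^^^
ValueError: all the input array dimensions except for the concatenation axis must match exactly, but along dimension 0, the array at index 0 has size 384 and the array at index 1 has size 340
```

View pics/w2.png

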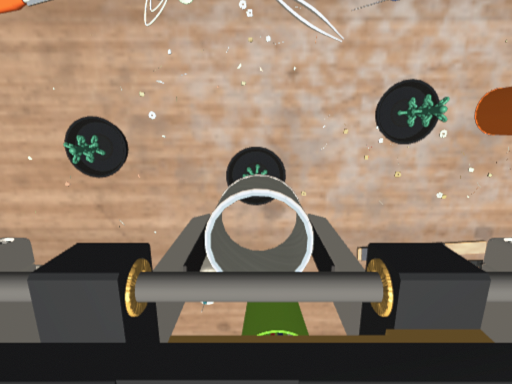

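View pics/s2.png

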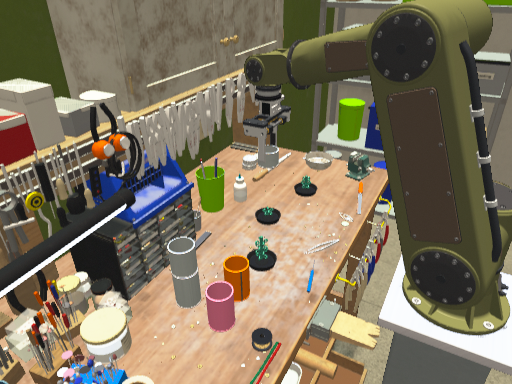

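Held upright. The wrist view shows base_short at (256,176), base_middle at (96,147) and base_tall at (408,111). I refine the base centres from it.

```bash
python3 - <<'E'
from h import *
for t in('w2','w1'):
    p,d,c=load(t); W=cloud(d,c).reshape(-1,3); C=p.reshape(-1,3).astype(int)
    for nm,x,y in(('tall',490.5,116.5),('short',577,-90.5),('mid',535.5,-315.5)):
        r=np.hypot(W[:,0]-x,W[:,1]-y)
        m=(r<52)&(W[:,2]>12)&(W[:,2]<24)&(C.max(1)<75)&(r>30); X=W[m]
        if len(X)<20: continue
        print(t,nm,fitc(X[:,:2],41.5,np.array([x,y])),X.min(0).round(),X.max(0).round())
        m=(r<30)&(W[:,2]>24)&(C[:,1]>C[:,0]+20); X=W[m]
        if len(X): print('  tree',X.min(0).round(),X.max(0).round())
print(manip.read_state()['eef_pos'])
E
```

```text
w2 tall (array([493., 114.]), np.float64(1.91), 732) [451.  73.  12.] [534. 157.  21.]
  tree [475.  97.  24.] [511. 129.  96.]
w2 short (array([581. , -91.4]), np.float64(2.18), 499) [ 539. -133.   12.] [622. -51.  21.]
  tree [ 556. -110.   25.] [578. -77. 342.]
w2 mid (array([ 539.2, -314.4]), np.float64(1.87), 697) [ 498. -357.   12.] [ 580. -273.   22.]
  tree [ 522. -333.   24.] [ 557. -298.   71.]
w1 tall (array([493.3, 117.6]), np.float64(2.03), 613) [450.  76.  12.] [534. 159.  21.]
  tree [475. 100.  24.] [512. 136.  96.]
w1 short (array([579.9, -91.7]), np.float64(0.94), 223) [546. -88.  12.] [620. -49.  22.]
[576.85458441 -83.53507559 249.1883341 ]
```

Call:
carry_out(
  deltas=[
    [[-0.2, -0.4, 0.8], 0, 0.5],
    [[0, -0.3, 1.6], 0, 0.5],
    [[0, 0, 2.0], 0, 0.5],
    [[0, 0, 2.0], 0, 0.5],
    [[0, 0, 2.0], 0, 0.5],
    [[0, 0, 2.0], 0, 0.5],
    [[0, 0, 2.0], 0, 0.5],
    [[0, 0, 1.4], 0, 0.5],
    [[0, 0, 0.7], 0, 0.5],
    [[0, 0, 0], 0, 0.5],
    [[0, 0, 0], 0, 0.5],
  ],
)

```text
clock: 9.97
eef_pos: [579.3, -90.2, 104.7]
eef_rot: [3.142, 0.0, -3.141]
wrist_force: [1.2, 0.7, -2.9]
finger_gap: 63.4
```

```bash
python3 - <<'E'
from h import *
s=manip.read_state();print(s['clock'],s['eef_pos'],s['eef_rot'],s['wrist_force'],s['finger_gap'])
im=[]
for n,(x,y) in(('scene',(268,205)),('side',(254,232))):
    p,d,c=snap(n,n+'3'); im.append(cv2.resize(p[y-40:y+35,x-38:x+37],(400,400),interpolation=cv2.INTER_CUBIC))
cv2.imwrite('pics/c3.png',np.hstack(im)[:,:,::-1])
for n in('scene','side'):
    p,d,c=load(n+'3'); P=cloud(d,c); W=P[d>0]; r=np.hypot(W[:,0]-579,W[:,1]+91)
    m=(r<42)&(W[:,2]>62)&(W[:,2]<80);X=W[m]; e=np.array(c['eye'])[:2]-[579,-91]; e/=np.linalg.norm(e); X=X[(X[:,:2]-[579,-91])@e>3]
    print(n,'flask',fitc(X[:,:2],32,np.array([579.,-91])))
    C=p[d>0].astype(int); m=(r<52)&(r>30)&(W[:,2]>12)&(W[:,2]<22)&(C.max(1)<75); X=W[m]; print('base',fitc(X[:,:2],41.5,np.array([579.,-91])))
E
```

```text
9.9667 [579.27898944 -90.20847519 104.66785279] [ 3.14156519e+00  1.26441194e-04 -3.14079123e+00] [ 1.23726814  0.65952259 -2.92017829] 63.37978671016711
scene flask (array([577.5, -90.6]), np.float64(1.27), 86)
base (array([577.2, -89.3]), np.float64(1.84), 89)
side flask (array([578.3, -90.9]), np.float64(1.09), 94)
base (array([577.7, -93.4]), np.float64(1.72), 41)
```

View pics/c3.png

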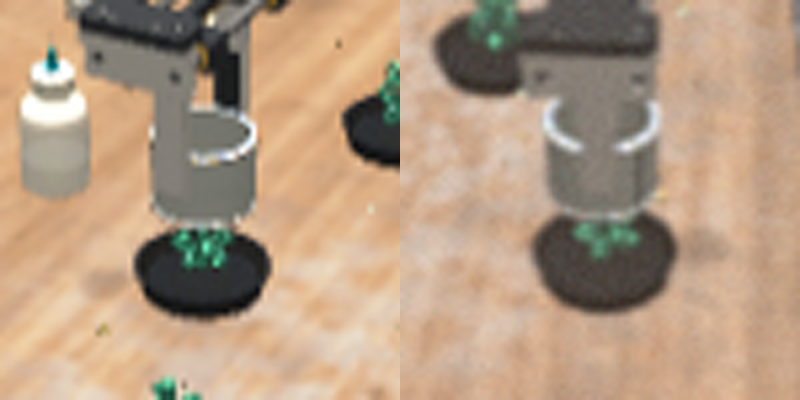

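Well aligned: flask and base agree within 1–2 mm in both views. Lower it.

Call:
carry_out(
  deltas=[
    [[0, 0, 0.6], 0, 0.5],
    [[0, 0, 0.8], 0, 0.5],
    [[0, 0, 0.8], 0, 0.5],
    [[0, 0, 0.8], 0, 0.5],
    [[0, 0, 0.8], 0, 0.5],
    [[0, 0, 0.6], 0, 0.5],
    [[0, 0, 0.4], 0, 0.5],
    [[0, 0, 0.2], 0, 0.5],
    [[0, 0, 0.2], 0, 0.5],
    [[0, 0, 0.1], 0, 0.5],
    [[0, 0, 0.1], 0, 0.5],
    [[0, 0, 0], 0, 0.5],
  ],
)

```text
clock: 11.07
eef_pos: [579.1, -90.6, 50.5]
eef_rot: [-3.142, 0.0, -3.141]
wrist_force: [0.4, -0.6, -3.3]
finger_gap: 63.5
```

Call:
carry_out(
  deltas=[
    [[0, 0, 0.1], 0, 0.5],
    [[0, 0, 0.05], 0, 0.5],
    [[0, 0, 0.05], 0, 0.5],
    [[0, 0, 0], 0, 0.5],
  ],
)

```text
clock: 11.4
eef_pos: [579.2, -90.6, 48.8]
eef_rot: [-3.142, 0.0, -3.141]
wrist_force: [-1.8, 0.2, 0.6]
finger_gap: 63.9
```

Contact (weight came off). Release and rise.

Call:
carry_out(
  deltas=[
    [[0, 0, 0], 0, 0.69],
    [[0, 0, 0], 0, 0.71],
    [[0, 0, 0], 0, 0.75],
    [[0, 0, 0], 0, 0.85],
    [[0, 0, 0], 0, 1],
    [[0, 0, 0], 0, 1],
    [[0, 0, 0], 0, 1],
    [[0, 0, 0], 0, 1],
    [[0, 0, -0.3], 0, 1],
    [[0, 0, -0.8], 0, 1],
    [[0, 0, -1.5], 0, 1],
    [[0, 0, -2.4], 0, 1],
    [[0, 0, -2.4], 0, 1],
    [[0, 0, -2.4], 0, 1],
    [[0, 0, -2.4], 0, 1],
    [[0, 0, -2.4], 0, 1],
    [[0, 0, -1.2], 0, 1],
    [[0, 0, 0], 0, 1],
  ],
)

```text
clock: 12.9
eef_pos: [579.9, -90.8, 209.6]
eef_rot: [-3.141, 0.005, -3.141]
wrist_force: [-0.3, -0.6, -1.1]
finger_gap: 94.2
```

```bash
cat >> h.py <<'E'
def chk(tag,x,y,bx,by,top):
    s=manip.read_state();print(s['clock'],s['eef_pos'],s['finger_gap'],s['wrist_force'])
    for n in('scene','side'):
        p,d,c=snap(n,n+tag); P=cloud(d,c); W=P[d>0]; r=np.hypot(W[:,0]-bx,W[:,1]-by); C=p[d>0].astype(int)
        m=(r<42)&(W[:,2]>24)&(W[:,2]<top-4);X=W[m]; e=np.array(c['eye'])[:2]-[bx,by]; e/=np.linalg.norm(e); X=X[(X[:,:2]-[bx,by])@e>3]
        print(n,'flask',fitc(X[:,:2],32,np.array([bx,by],float)),'top',np.percentile(W[r<40,2],[90,97]))
        m=(r<52)&(r>30)&(W[:,2]>12)&(W[:,2]<22)&(C.max(1)<75); X=W[m]; print('base',fitc(X[:,:2],41.5,np.array([bx,by],float)))
        for z0,z1 in((110,168),(82,96),(8,96)):
            r=np.hypot(W[:,0]-588,W[:,1]-331); m=(r<42)&(W[:,2]>z0)&(W[:,2]<z1);X=W[m]; e=np.array(c['eye'])[:2]-[588,331]; e/=np.linalg.norm(e); X=X[(X[:,:2]-[588,331])@e>3]
            if len(X)>20:print('  stack',z0,z1,fitc(X[:,:2],32,np.array([588.,331])))
    
E
python3 - <<'E'
from h import *
chk('4',0,0,577.5,-90.8,56)
p,_,_=load('scene4');q,_,_=load('side4')
im=[cv2.resize(a[y-40:y+35,x-38:x+37],(400,400),interpolation=cv2.INTER_CUBIC) for a,x,y in((p,268,205),(q,254,232))]
cv2.imwrite('pics/c4.png',np.hstack(im)[:,:,::-1])
E
```

```text
12.9 [579.93700714 -90.7529908  209.61730101] 94.19446549911933 [-0.34511082 -0.55940204 -1.1401289 ]
scene flask (array([576.8, -91.3]), np.float64(1.53), 135) top [406.89846607 418.16225904]
base (array([577.5, -89.4]), np.float64(1.9), 63)
  stack 110 168 (array([588. , 330.5]), np.float64(0.81), 525)
  stack 82 96 (array([587. , 330.3]), np.float64(0.71), 120)
  stack 8 96 (array([587.2, 330.4]), np.float64(0.83), 689)
side flask (array([577.7, -90.3]), np.float64(1.74), 156) top [485.66216866 489.99375681]
base (array([576.9, -93. ]), np.float64(1.74), 14)
  stack 110 168 (array([586.8, 329.3]), np.float64(1.54), 85)
  stack 82 96 (array([586.3, 330.5]), np.float64(1.39), 32)
  stack 8 96 (array([586.5, 330.5]), np.float64(1.79), 165)
```

View pics/c4.png

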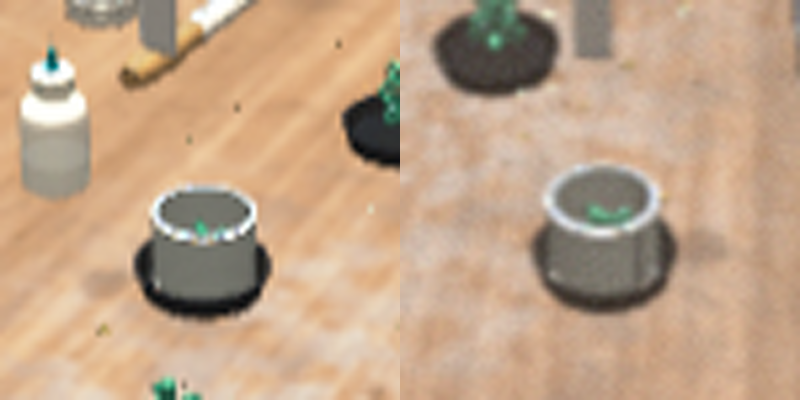

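Call:
carry_out(
  deltas=[
    [[0, 0.8, -0.5], 0, 1],
    [[0, 1.6, -0.5], 0, 1],
    [[0, 2.4, 0], 0, 1],
    [[0, 2.4, 0], 0, 1],
    [[0, 2.4, 0], 0, 1],
    [[0, 2.4, 0], 0, 1],
    [[-0.2, 2.4, 0], 0, 1],
    [[-0.2, 2.4, 0], 0, 1],
    [[-0.2, 2.4, 0], 0, 1],
    [[-0.2, 2.4, 0], 0, 1],
    [[-0.1, 2.4, 0], 0, 1],
    [[0, 2.4, 0], 0, 1],
    [[0, 2.4, 0], 0, 1],
    [[0, 2.4, 0], 0, 1],
    [[0, 2.4, 0], 0, 1],
    [[0, 2.4, 0], 0, 1],
    [[0, 2.4, 0], 0, 1],
    [[0, 2.1, 0], 0, 1],
    [[0, 1.6, 0], 0, 1],
    [[0, 0, 0], 0, 1],
  ],
)

```text
clock: 14.67
eef_pos: [586.7, 333.4, 214.6]
eef_rot: [-3.141, -0.002, -3.139]
wrist_force: [0.3, 0.0, -0.6]
finger_gap: 93.9
```

Call:
carry_out(
  deltas=[
    [[0, 0, 0], 0, 1],
    [[0, 0, 0], 0, 1],
    [[0, 0, 0], 0, 1],
  ],
)

```text
clock: 14.92
eef_pos: [588.0, 329.5, 216.2]
eef_rot: [-3.141, -0.001, 3.141]
wrist_force: [0.3, 0.5, 0.8]
finger_gap: 94.0
```

```bash
python3 - <<'E'
from h import *
s=manip.read_state();print(s['clock'],s['eef_pos'],s['eef_rot'])
p,d,c=snap('wrist','w5'); W=cloud(d,c).reshape(-1,3)
m=(np.hypot(W[:,0]-588,W[:,1]-331)<45)&(W[:,2]>168)&(W[:,2]<182)
X=W[m];print(fitc(X[:,:2]),fitc(X[:,:2],30.2),X[:,2].max(),np.median(X[:,2]))
E
```

```text
14.9167 [588.04880194 329.53458766 216.1861311 ] [-3.14128443e+00 -5.07946860e-04  3.14083451e+00]
(array([589.1, 329.8,  29.9]), np.float64(1.03), 1618) (array([589.1, 329.8]), np.float64(1.07), 1618) 177.90009630914227 175.58995512679223
```

View pics/w5.png

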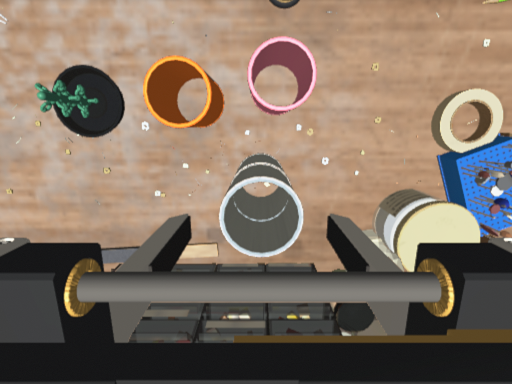

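Middle flask rim is centred between the jaws (261,216), top at 175 mm. Descend and grip.

Call:
carry_out(
  deltas=[
    [[-0.1, 0.05, 0.8], 0, 1],
    [[0, 0, 1.0], 0, 1],
    [[0, 0, 1.0], 0, 1],
    [[0, 0, 1.0], 0, 1],
    [[0, 0, 0.8], 0, 1],
    [[0, 0, 0.5], 0, 1],
    [[0, 0, 0], 0, 1],
    [[0, 0, 0], 0.0, 0.75],
    [[0, 0, 0], 0, 0.7],
    [[0, 0, 0], 0, 0.65],
    [[0, 0, 0], 0, 0.6],
    [[0, 0, 0], 0, 0.5],
    [[0, 0, 0], 0, 0.5],
    [[0, 0, 0], 0, 0.5],
    [[0, 0, 0], 0, 0.5],
  ],
  grip_force=30,
)

```text
clock: 16.22
eef_pos: [589.1, 331.1, 165.8]
eef_rot: [3.141, 0.001, -3.141]
wrist_force: [-1.3, 2.1, 2.7]
finger_gap: 64.7
```

Call:
carry_out(
  deltas=[
    [[0, 0, -0.2], 0, 0.5],
    [[0, 0, -0.5], 0, 0.5],
    [[0, 0, -1.0], 0, 0.5],
    [[0, 0, -1.5], 0, 0.5],
    [[0, 0, -1.5], 0, 0.5],
    [[0, 0, -0.5], 0, 0.5],
    [[0, 0, 0], 0, 0.5],
    [[0, 0, 0], 0, 0.5],
  ],
)

```text
clock: 16.88
eef_pos: [588.9, 330.8, 217.1]
eef_rot: [-3.141, -0.0, -3.141]
wrist_force: [0.4, -0.0, -4.9]
finger_gap: 64.7
```

Call:
carry_out(
  deltas=[
    [[0, -0.8, 0], 0, 0.5],
    [[0, -1.6, 0], 0, 0.5],
    [[0, -2.4, 0], 0, 0.5],
    [[0, -2.4, 0], 0, 0.5],
    [[0, -2.4, 0], 0, 0.5],
    [[0, -2.4, 0], 0, 0.5],
    [[0, -2.4, 0], 0, 0.5],
    [[0, -2.4, 0], 0, 0.5],
    [[0, -2.4, 0], 0, 0.5],
    [[0, -2.4, 0], 0, 0.5],
    [[0, -2.4, 0], 0, 0.5],
    [[0, -2.4, 0], 0, 0.5],
    [[0, -2.4, 0], 0, 0.5],
    [[0, -2.4, 0], 0, 0.5],
    [[0, -2.4, 0], 0, 0.5],
    [[0, -2.4, 0], 0, 0.5],
    [[0, -2.4, 0], 0, 0.5],
    [[0, -2.4, 0], 0, 0.5],
    [[0.3, -2.4, 0], 0, 0.5],
    [[0.3, -2.4, 0], 0, 0.5],
  ],
)

```text
clock: 18.55
eef_pos: [582.2, -126.6, 216.5]
eef_rot: [3.141, -0.001, -3.142]
wrist_force: [0.2, 0.0, -4.7]
finger_gap: 64.3
```

Call:
carry_out(
  deltas=[
    [[0.5, -2.4, 0], 0, 0.5],
    [[0.8, -2.4, 0], 0, 0.5],
    [[0.8, -2.4, 0], 0, 0.5],
    [[0.8, -2.4, 0], 0, 0.5],
    [[0.8, -2.4, 0], 0, 0.5],
    [[0.5, -2.4, 0], 0, 0.5],
    [[0.3, -2.4, 0], 0, 0.5],
    [[0, -1.2, 0], 0, 0.5],
    [[0, -1.0, 0], 0, 0.5],
    [[0, 0, 0], 0, 0.5],
    [[0, 0, 0], 0, 0.5],
    [[0, 0, 0], 0, 0.5],
    [[0, 0, 0], 0, 0.5],
  ],
)

```text
clock: 19.63
eef_pos: [538.4, -314.0, 217.4]
eef_rot: [3.141, -0.0, -3.14]
wrist_force: [-0.2, 0.4, -4.1]
finger_gap: 64.5
```

Call:
carry_out(
  deltas=[
    [[0, -0.1, 0.6], 0, 0.5],
    [[0, 0, 1.2], 0, 0.5],
    [[0, 0, 1.8], 0, 0.5],
    [[0, 0, 1.6], 0, 0.5],
    [[0, 0, 1.0], 0, 0.5],
    [[0, 0, 0.5], 0, 0.5],
    [[0, 0, 0], 0, 0.5],
    [[0, 0, 0], 0, 0.5],
    [[0, 0, 0], 0, 0.5],
  ],
)

```text
clock: 20.38
eef_pos: [538.5, -316.3, 151.4]
eef_rot: [-3.141, 0.001, -3.141]
wrist_force: [-0.3, -0.1, -3.0]
finger_gap: 64.4
```

```bash
cat >> h.py <<'E'
def chk2(tag,bx,by,z0,z1,px,treez):
    s=manip.read_state();print(s['clock'],s['eef_pos'],s['eef_rot'],s['finger_gap'],s['wrist_force'])
    im=[]
    for n,(x,y) in zip(('scene','side'),px):
        p,d,c=snap(n,n+tag); W=cloud(d,c)[d>0]; r=np.hypot(W[:,0]-bx,W[:,1]-by); C=p[d>0].astype(int)
        e=np.array(c['eye'])[:2]-[bx,by]; e/=np.linalg.norm(e)
        for a,b in((z0,z1),(z0,(z0+z1)/2),((z0+z1)/2,z1)):
            m=(r<42)&(W[:,2]>a)&(W[:,2]<b)&(C.max(1)-C.min(1)<30);X=W[m];  X=X[(X[:,:2]-[bx,by])@e>3]
            print(n,'flask',a,b,fitc(X[:,:2],32,np.array([bx,by],float)),X[:,2].min())
        m=(r<52)&(r>30)&(W[:,2]>12)&(W[:,2]<22)&(C.max(1)<75); X=W[m]; print('base',fitc(X[:,:2],41.5,np.array([bx,by],float)))
        m=(r<30)&(W[:,2]>22)&(W[:,2]<treez)&(C[:,1]>C[:,0]+20); X=W[m]
        if len(X): print('tree',X.min(0).round(),X.max(0).round())
        im.append(cv2.resize(p[y-45:y+35,x-40:x+40],(400,400),interpolation=cv2.INTER_CUBIC))
    cv2.imwrite(f'pics/c{tag}.png',np.hstack(im)[:,:,::-1])
E
python3 - <<'E'
from h import *
chk2('6',537,-315,86,130,((306,180),(232,285)),80)
E
```

```text
20.3833 [ 538.46900019 -316.29451928  151.35521701] [-3.14082021e+00  1.23093397e-03 -3.14142058e+00] 64.43800810408489 [-0.29850783 -0.07690338 -2.97306309]
scene flask 86 130 (array([ 536.8, -316.8]), np.float64(1.65), 172) 88.373625726961
scene flask 86 108.0 (array([ 537.1, -316.6]), np.float64(1.81), 79) 88.373625726961
scene flask 108.0 130 (array([ 536.6, -316.9]), np.float64(1.5), 93) 108.2713661347783
base (array([ 535.4, -313.5]), np.float64(2.14), 67)
tree [ 517. -329.   22.] [ 552. -293.   67.]
side flask 86 130 (array([ 537.6, -316.7]), np.float64(0.87), 300) 86.04092913949353
side flask 86 108.0 (array([ 537.7, -316.8]), np.float64(0.82), 158) 86.04092913949353
side flask 108.0 130 (array([ 537.5, -316.7]), np.float64(0.92), 142) 108.22416918786666
base (array([ 536.2, -317. ]), np.float64(1.69), 74)
tree [ 521. -334.   22.] [ 554. -308.   58.]
```

View pics/c6.png

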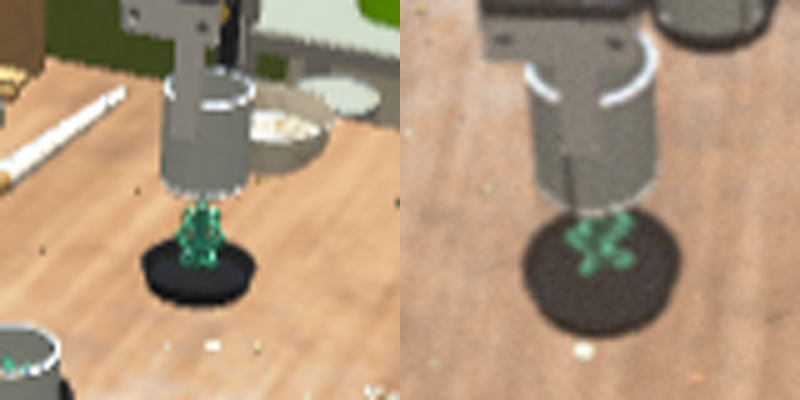

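Aligned within about 1.5 mm. I nudge y by 1 mm and lower.

Call:
carry_out(
  deltas=[
    [[0.05, 0.1, 0.4], 0, 0.5],
    [[0, 0, 0.8], 0, 0.5],
    [[0, 0, 1.0], 0, 0.5],
    [[0, 0, 1.0], 0, 0.5],
    [[0, 0, 1.0], 0, 0.5],
    [[0, 0, 1.0], 0, 0.5],
    [[0, 0, 0.8], 0, 0.5],
    [[0, 0, 0.6], 0, 0.5],
    [[0, 0, 0.4], 0, 0.5],
    [[0, 0, 0.3], 0, 0.5],
    [[0, 0, 0.2], 0, 0.5],
    [[0, 0, 0.1], 0, 0.5],
    [[0, 0, 0], 0, 0.5],
    [[0, 0, 0], 0, 0.5],
  ],
)

```text
clock: 21.65
eef_pos: [537.7, -315.2, 74.8]
eef_rot: [-3.141, 0.0, -3.141]
wrist_force: [-0.3, -0.1, -3.4]
finger_gap: 64.5
```

Expected seat at TCP z ≈ 71.8.

Call:
carry_out(
  deltas=[
    [[0, 0, 0.1], 0, 0.5],
    [[0, 0, 0.1], 0, 0.5],
    [[0, 0, 0.05], 0, 0.5],
    [[0, 0, 0.05], 0, 0.5],
    [[0, 0, 0], 0, 0.5],
    [[0, 0, 0], 0, 0.5],
  ],
)

```text
clock: 22.15
eef_pos: [537.7, -315.1, 71.8]
eef_rot: [-3.141, 0.0, -3.141]
wrist_force: [-1.5, 1.7, 3.3]
finger_gap: 64.5
```

Call:
carry_out(
  deltas=[
    [[0, 0, 0], 0, 0.69],
    [[0, 0, 0], 0, 0.71],
    [[0, 0, 0], 0, 0.75],
    [[0, 0, 0], 0, 0.85],
    [[0, 0, 0], 0, 1],
    [[0, 0, 0], 0, 1],
    [[0, 0, 0], 0, 1],
    [[0, 0, 0], 0, 1],
    [[0, 0, -0.3], 0, 1],
    [[0, 0, -0.8], 0, 1],
    [[0, 0, -1.5], 0, 1],
    [[0, 0, -2.4], 0, 1],
    [[0, 0, -2.4], 0, 1],
    [[0, 0, -2.4], 0, 1],
    [[0, 0, -1.2], 0, 1],
    [[0, 0, 0], 0, 1],
    [[0, 0, 0], 0, 1],
    [[0, 0, 0], 0, 1],
  ],
)

```text
clock: 23.65
eef_pos: [537.2, -314.8, 179.9]
eef_rot: [3.14, -0.002, -3.141]
wrist_force: [0.4, 0.6, -0.2]
finger_gap: 93.9
```

```bash
python3 - <<'E'
from h import *
chk2('7',537,-315,24,76,((306,180),(232,285)),24)
E
```

```text
23.65 [ 537.16541184 -314.81564239  179.89816929] [ 3.14040994e+00 -1.71977340e-03 -3.14146133e+00] 93.86112489341544 [ 0.44161075  0.60767897 -0.16807548]
scene flask 24 76 (array([ 535.6, -315.7]), np.float64(1.93), 216) 24.087872143478535
scene flask 24 50.0 (array([ 535.7, -315.3]), np.float64(1.74), 110) 24.087872143478535
scene flask 50.0 76 (array([ 535.5, -316.1]), np.float64(2.1), 106) 50.13112263420942
base (array([ 537.2, -314.1]), np.float64(2.01), 45)
side flask 24 76 (array([ 536.6, -315.5]), np.float64(1.23), 349) 24.178591241216736
side flask 24 50.0 (array([ 536.7, -315.5]), np.float64(0.86), 173) 24.178591241216736
side flask 50.0 76 (array([ 536.6, -315.6]), np.float64(1.59), 176) 50.02539225791713
base (array([ 535.5, -316.5]), np.float64(1.38), 29)
```

View pics/c7.png

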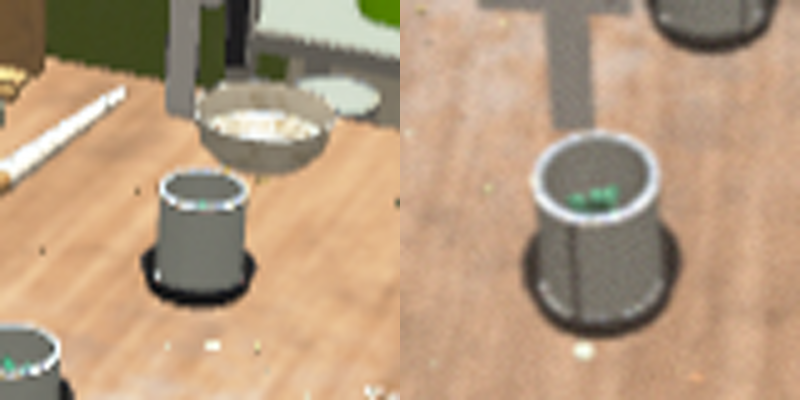

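Call:
carry_out(
  deltas=[
    [[0, 0.8, 0], 0, 1],
    [[0, 1.6, 0], 0, 1],
    [[-0.4, 2.4, 0], 0, 1],
    [[-0.6, 2.4, 0], 0, 1],
    [[-0.6, 2.4, 0], 0, 1],
    [[-0.6, 2.4, 0], 0, 1],
    [[-0.6, 2.4, 0], 0, 1],
    [[-0.6, 2.4, 0], 0, 1],
    [[-0.6, 2.4, 0], 0, 1],
    [[-0.6, 2.4, 0], 0, 1],
    [[-0.5, 2.4, 0], 0, 1],
    [[0, 2.4, 0], 0, 1],
    [[0, 2.4, 0], 0, 1],
    [[0, 2.4, 0], 0, 1],
    [[0, 2.4, 0], 0, 1],
    [[0, 2.4, 0], 0, 1],
    [[0, 2.4, 0], 0, 1],
    [[0, 2.4, 0], 0, 1],
    [[0, 2.4, 0], 0, 1],
    [[0, 2.4, 0], 0, 1],
  ],
)

```text
clock: 25.42
eef_pos: [587.9, 142.5, 180.8]
eef_rot: [-3.141, -0.001, -3.141]
wrist_force: [-0.0, -0.1, 0.0]
finger_gap: 94.0
```

Call:
carry_out(
  deltas=[
    [[0, 2.4, 0], 0, 1],
    [[0, 2.4, 0], 0, 1],
    [[0, 2.4, 0], 0, 1],
    [[0, 2.4, 0], 0, 1],
    [[0, 2.4, 0], 0, 1],
    [[0, 2.4, 0], 0, 1],
    [[0, 2.4, 0], 0, 1],
    [[0, 1.3, 0], 0, 1],
    [[0, 0.6, 0], 0, 1],
    [[0, 0, 0], 0, 1],
    [[0, 0, 0], 0, 1],
    [[0, 0, 0], 0, 1],
  ],
)

```text
clock: 26.42
eef_pos: [588.7, 326.8, 181.5]
eef_rot: [-3.141, -0.0, 3.141]
wrist_force: [-1.2, -0.6, 0.2]
finger_gap: 93.9
```

```bash
python3 - <<'E'
from h import *
s=manip.read_state();print(s['clock'],s['eef_pos'],s['eef_rot'])
p,d,c=snap('wrist','w8'); W=cloud(d,c).reshape(-1,3)
m=(np.hypot(W[:,0]-588,W[:,1]-331)<45)&(W[:,2]>93)&(W[:,2]<107)
X=W[m];print(fitc(X[:,:2]),fitc(X[:,:2],30.2),X[:,2].max(),np.median(X[:,2]))
C=p.reshape(-1,3).astype(int); r=np.hypot(W[:,0]-492,W[:,1]-116)
m=(r<52)&(r>30)&(W[:,2]>12)&(W[:,2]<24)&(C.max(1)<75); print('tallbase',fitc(W[m][:,:2],41.5,np.array([492.,116])))
E
```

```text
26.4167 [588.70332865 326.8155657  181.46497436] [-3.14143885e+00 -7.88123203e-05  3.14071476e+00]
(array([588.4, 329.7,  29.9]), np.float64(1.08), 1127) (array([588.4, 329.7]), np.float64(1.1), 1127) 103.1969362538662 100.6432228234462
tallbase (array([493.1, 117.3]), np.float64(1.88), 1076)
```

View pics/w8.png

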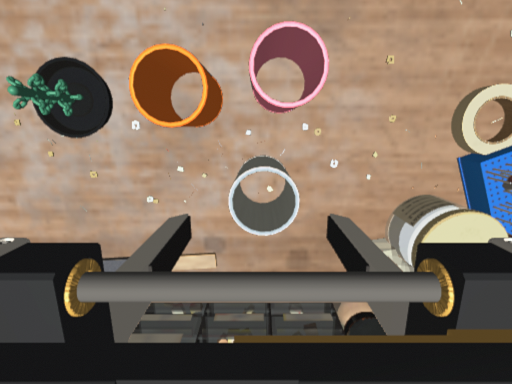

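```bash
python3 - <<'E'
from h import *
p,d,c=load('w8'); P=cloud(d,c)
for u,v in((395,215),(420,240),(440,215),(500,240),(470,170),(345,310),(280,320)): print(u,v,P[v,u].round())
W=P.reshape(-1,3); m=(W[:,1]>365)&(W[:,1]<470)&(W[:,0]>530)&(W[:,0]<660)&(W[:,2]>15)&(W[:,2]<150)&(d.ravel()>0)
for x in range(530,660,20): print(x,[ (int(W[k,2].max()) if k.any() else 0) for y in range(370,470,20) for k in [m&(abs(W[:,0]-x)<10)&(abs(W[:,1]-y)<10)]])
E
```

```text
395 215 [628. 492.  19.]
420 240 [635. 489.  81.]
440 215 [610. 510.  73.]
500 240 [556. 398. 262.]
470 170 [573. 574.  19.]
345 310 [737. 429.  52.]
280 320 [718. 348.  94.]
530 [0, 0, 0, 0, 0]
550 [0, 0, 0, 0, 0]
570 [0, 0, 0, 0, 0]
590 [0, 0, 0, 0, 0]
610 [0, 0, 0, 0, 0]
630 [0, 0, 0, 0, 0]
650 [0, 0, 0, 0, 0]
```

Clear all round (the jar is at y ≥ 450 mm). Descend and grip the tall flask.

Call:
carry_out(
  deltas=[
    [[0, 0.3, 0.8], 0, 1],
    [[0, 0, 1.4], 0, 1],
    [[0, 0, 1.4], 0, 1],
    [[0, 0, 1.4], 0, 1],
    [[0, 0, 1.4], 0, 1],
    [[0, 0, 1.4], 0, 1],
    [[0, 0, 1.0], 0, 1],
    [[0, 0, 0.5], 0, 1],
    [[0, 0, 0], 0, 1],
    [[0, 0, 0], 0, 1],
    [[0, 0, 0], 0.0, 0.75],
    [[0, 0, 0], 0, 0.7],
    [[0, 0, 0], 0, 0.65],
    [[0, 0, 0], 0, 0.6],
    [[0, 0, 0], 0, 0.5],
    [[0, 0, 0], 0, 0.5],
    [[0, 0, 0], 0, 0.5],
    [[0, 0, 0], 0, 0.5],
  ],
  grip_force=35,
)

```text
clock: 27.97
eef_pos: [588.6, 331.0, 88.7]
eef_rot: [3.141, 0.0, -3.141]
wrist_force: [-0.3, 1.1, 2.1]
finger_gap: 64.1
```

Call:
carry_out(
  deltas=[
    [[0, 0, -0.2], 0, 0.5],
    [[0, 0, -0.5], 0, 0.5],
    [[0, 0, -1.0], 0, 0.5],
    [[0, 0, -2.0], 0, 0.5],
    [[0, 0, -2.0], 0, 0.5],
    [[0, 0, -2.0], 0, 0.5],
    [[0, 0, -2.0], 0, 0.5],
    [[0, 0, -2.0], 0, 0.5],
    [[0, 0, -0.8], 0, 0.5],
    [[0, 0, 0], 0, 0.5],
    [[0, 0, 0], 0, 0.5],
    [[0, 0, 0], 0, 0.5],
  ],
)

```text
clock: 28.97
eef_pos: [588.1, 330.7, 211.8]
eef_rot: [-3.141, -0.002, -3.141]
wrist_force: [-0.6, 0.5, -4.8]
finger_gap: 64.3
```

Call:
carry_out(
  deltas=[
    [[0, -0.7, 0], 0, 0.5],
    [[0.3, -1.4, 0], 0, 0.5],
    [[0.8, -2.0, 0], 0, 0.5],
    [[1.1, -2.0, 0], 0, 0.5],
    [[1.2, -2.0, 0], 0, 0.5],
    [[1.2, -2.0, 0], 0, 0.5],
    [[1.2, -2.0, 0], 0, 0.5],
    [[1.2, -2.0, 0], 0, 0.5],
    [[1.1, -2.0, 0], 0, 0.5],
    [[0.8, -2.0, 0], 0, 0.5],
    [[0.5, -1.6, 0], 0, 0.5],
    [[0.2, -1.1, 0], 0, 0.5],
    [[0, -0.6, 0], 0, 0.5],
    [[0, 0, 0], 0, 0.5],
    [[0, 0, 0], 0, 0.5],
    [[0, 0, 0], 0, 0.5],
    [[0, 0, 0], 0, 0.5],
  ],
)

```text
clock: 30.38
eef_pos: [492.6, 117.5, 213.2]
eef_rot: [3.142, -0.0, -3.141]
wrist_force: [0.4, 1.1, -4.0]
finger_gap: 63.8
```

```bash
python3 - <<'E'
from h import *
chk2('9',491,116,128,175,((262,245),(234,190)),105)
E
```

```text
30.3833 [492.63121937 117.49471404 213.23874947] [ 3.14150750e+00 -3.23341329e-04 -3.14071635e+00] 63.78481887976127 [ 0.44490953  1.10531145 -3.9531234 ]
scene flask 128 175 (array([491.1, 116.8]), np.float64(0.89), 351) 128.15132216472216
scene flask 128 151.5 (array([491. , 116.8]), np.float64(0.84), 172) 128.15132216472216
scene flask 151.5 175 (array([491.1, 116.8]), np.float64(0.94), 179) 151.51467248243387
base (array([489.8, 118.5]), np.float64(2.0), 118)
tree [471. 101.  23.] [507. 137.  94.]
side flask 128 175 (array([491.6, 117.3]), np.float64(1.74), 225) 128.03095220518946
side flask 128 151.5 (array([491.8, 117.3]), np.float64(1.74), 109) 128.03095220518946
side flask 151.5 175 (array([491.4, 117.4]), np.float64(1.71), 116) 151.51025922824465
base (array([489.7, 115.7]), np.float64(1.79), 26)
tree [476.  96.  23.] [508. 129.  89.]
```

View pics/c9.png

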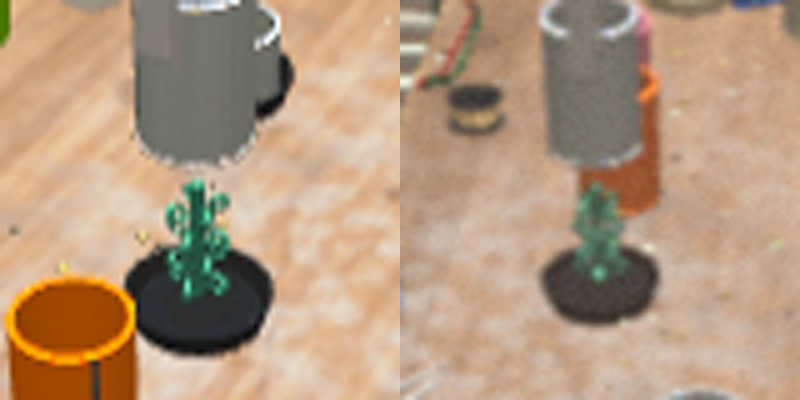

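Flask is over the tall tree (agreement within 1.5 mm). Lower.

Call:
carry_out(
  deltas=[
    [[0.1, 0, 0.5], 0, 0.5],
    [[0, 0, 0.8], 0, 0.5],
    [[0, 0, 1.0], 0, 0.5],
    [[0, 0, 1.0], 0, 0.5],
    [[0, 0, 1.0], 0, 0.5],
    [[0, 0, 1.0], 0, 0.5],
    [[0, 0, 1.0], 0, 0.5],
    [[0, 0, 1.0], 0, 0.5],
    [[0, 0, 1.0], 0, 0.5],
    [[0, 0, 1.0], 0, 0.5],
    [[0, 0, 0.8], 0, 0.5],
    [[0, 0, 0.5], 0, 0.5],
    [[0, 0, 0.4], 0, 0.5],
    [[0, 0, 0.2], 0, 0.5],
    [[0, 0, 0.1], 0, 0.5],
    [[0, 0, 0], 0, 0.5],
    [[0, 0, 0], 0, 0.5],
  ],
)

```text
clock: 31.9
eef_pos: [491.7, 116.9, 100.8]
eef_rot: [3.141, 0.001, -3.141]
wrist_force: [0.4, 0.1, -4.4]
finger_gap: 64.0
```

Call:
carry_out(
  deltas=[
    [[0, 0, 0.2], 0, 0.5],
    [[0, 0, 0.2], 0, 0.5],
    [[0, 0, 0.1], 0, 0.5],
    [[0, 0, 0.05], 0, 0.5],
    [[0, 0, 0.05], 0, 0.5],
    [[0, 0, 0], 0, 0.5],
    [[0, 0, 0], 0, 0.5],
  ],
)

```text
clock: 32.48
eef_pos: [491.6, 116.9, 94.7]
eef_rot: [3.142, 0.0, -3.141]
wrist_force: [-2.8, -0.4, 0.5]
finger_gap: 64.2
```

Seated at the expected height with the weight off. Release and rise.

Call:
carry_out(
  deltas=[
    [[0, 0, 0], 0, 0.69],
    [[0, 0, 0], 0, 0.71],
    [[0, 0, 0], 0, 0.75],
    [[0, 0, 0], 0, 0.85],
    [[0, 0, 0], 0, 1],
    [[0, 0, 0], 0, 1],
    [[0, 0, 0], 0, 1],
    [[0, 0, 0], 0, 1],
    [[0, 0, -0.3], 0, 1],
    [[0, 0, -0.8], 0, 1],
    [[0, 0, -1.5], 0, 1],
    [[0, 0, -2.4], 0, 1],
    [[0, 0, -2.4], 0, 1],
    [[0, 0, -2.4], 0, 1],
    [[0, 0, -2.4], 0, 1],
    [[0, 0, -1.2], 0, 1],
    [[0, 0, 0], 0, 1],
    [[0, 0, 0], 0, 1],
  ],
)

```text
clock: 33.98
eef_pos: [491.5, 116.9, 228.8]
eef_rot: [3.141, 0.001, -3.141]
wrist_force: [-0.3, -0.3, -0.1]
finger_gap: 94.0
```

```bash
python3 - <<'E'
from h import *
chk2('10',491,116,24,100,((262,245),(234,190)),24)
for n in('scene10','side10'):
    p,d,c=load(n); W=cloud(d,c)[d>0]
    for nm,x,y,h in(('short',577,-91,56),('mid',536.5,-315.5,81),('tall',491,116.5,106)):
        r=np.hypot(W[:,0]-x,W[:,1]-y); z=W[(r<35)&(W[:,2]<130),2]; print(n,nm,'rim z',np.percentile(z,98).round(1),'expect',h)
E
```

```text
33.9833 [491.54207555 116.88194934 228.79452262] [ 3.14143302e+00  1.01790833e-03 -3.14143357e+00] 93.99998437522333 [-0.25576673 -0.26860833 -0.10038165]
scene flask 24 100 (array([489.7, 116.2]), np.float64(0.96), 499) 24.047319339721184
scene flask 24 62.0 (array([489.7, 116.2]), np.float64(0.88), 243) 24.047319339721184
scene flask 62.0 100 (array([489.7, 116.1]), np.float64(1.03), 256) 62.15262108554475
base (array([490.3, 117.5]), np.float64(1.81), 89)
side flask 24 100 (array([490. , 116.5]), np.float64(1.64), 324) 24.030295204667254
side flask 24 62.0 (array([490.4, 116.4]), np.float64(1.68), 159) 24.030295204667254
side flask 62.0 100 (array([489.6, 116.6]), np.float64(1.56), 165) 62.28828492514697
base (array([488.9, 114.7]), np.float64(1.48), 11)
scene10 short rim z 58.1 expect 56
scene10 mid rim z 82.8 expect 81
scene10 tall rim z 107.2 expect 106
side10 short rim z 55.4 expect 56
side10 mid rim z 80.6 expect 81
side10 tall rim z 105.1 expect 106
```

View pics/scene10.png

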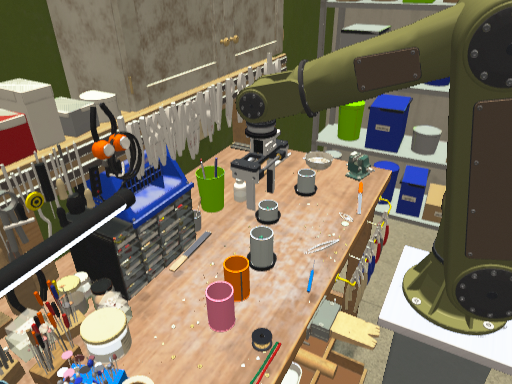

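View pics/side10.png

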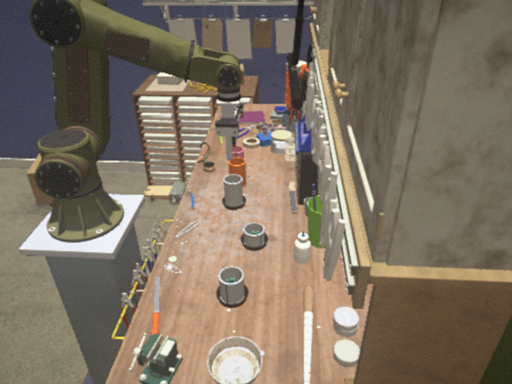

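All three flasks stand upright in their bases: tall at scene (262,247), short at (268,212), middle at (306,181). The bottle is still in place at side (302,247). Signing off.

```bash
python3 -c "
from cell import workorder
print(workorder.sign_off())"
```

```text
the job is handed in; nothing more can be done
None
```

I took the stack apart from the top and lowered each flask upright onto the base with the wax tree of its own height. I handed the job in at about 34 s; the sign-off gives no verdict.

- **Seating:** each flask touched down at its expected height with the weight coming off. In both fixed cameras the rims measured within about 2 mm of the expected 56, 81 and 106 mm.
- **Centring:** flask and base centres, averaged over the two cameras, agreed to about 1–2 mm. Single-camera base fits differed from each other by up to about 4 mm; the short base was the worst. I put this down to calibration error and partial views.
- **Wax and bottle:** I saw no sign of contact with a tree in the wrist forces or the pictures. The squeeze bottle looked upright and unmoved in the last pictures, but I did not measure its position again.
- **Gripper:** it finished open and clear, above the tall flask.

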